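Open the stamp-ink refill bottle in its stand

ROBOT

A 7-joint arm with a two-finger parallel gripper is mounted at the origin on the work surface; the furniture and walls round the work are solid. World frame = base frame: x ahead of the robot, y to its left, z up, the work surface at z = 0. Lengths are in m, angles in rad, forces in N, time in s.
With the tool pointing down it reaches from about 0.425 to 0.925 m from the base axis. Payload 6.8 kg.
Tool frame: the origin (TCP) lies midway between the tips of the shut fingers; the grasp point (between the pads) lies 19 mm behind it; z points along the fingers, y is the direction in which the jaws open and shut (so a half turn about z gives the same grasp; the last joint's range is limited). The gripper opens to 85 mm and grips with 20 to 120 N. Pads are 22 mm wide; open, the fingers measure 114 mm over their backs; the gripper's body (76 mm by 85 mm) begins 54 mm behind the grasp point. The pads swing forward as they close: fully open they stand 13 mm farther back than shut.
Start: joints at [1.112, 0.477, 0.022, 1.555, -0.011, 1.109, -0.083], TCP at [0.232, -0.634, 0.209] pointing down, gripper open.
Joint ranges: [-2.96, 2.96], [-0.34, 2.1], [-1.41, 1.46], [0.24, 2.44], [-1.37, 4.51], [0.17, 1.92], [-2.96, 2.96]. Speed limits (rad/s): [2.39, 2.39, 3.14, 3.14, 3.14, 3.14, 3.14].

INTERFACE

Orientations are given as a 3x3 rotation matrix whose columns are the frame's x, y, z axes.
In Python, from bench import observe, eyes, ctrl gives the robot as it stands.
- The arm moves only by the tool step_arm, never from a script. Its argument "series" is a list of rows, each an object with "hand": the opening, from 0 (shut) to 1 (fully open); "linear": the shift along the world's x, y, z in cm, a list of three; "yaw": the turn about the world's z in rad. A call has 1 to 8 rows; each row shifts and turns the commanded pose from where the row before left it; what a row does not reach is not made up. A row lasts 1/12 s, in which the tool goes at most 41.7 mm and 7.16 degrees, less where a joint would pass 70% of its speed; a pose out of reach is approached as far as the arm can. A call with a gripper value outside its range is refused whole. The fingers move at their own pace and stop on an object; "newtons" is the grip in N (left out, the last holds). Time passes only in rows, so rows that do not move let the fingers close. It gives the time, the measured TCP pose, the force and the opening at its end, in the units of the state.
- observe(): the state, without advancing time (a new reading comes with each control period).
- eyes.read_camera(name): name is "side" or "top" or "wrist"; returns a dict with "pixels" (420x560x3 uint8, red, green, blue), "mtx" (3x3 intrinsics, pixels), "k1" (the pictures are not rectified: a ray, as slopes to the right and down, at radius r is drawn at 1 + k1 r^2 times it, then the intrinsics apply), "position" and "rotation" of the camera in the world. Camera axes: x right, y down, z forward; pixel columns grow to the right and rows downward; lengths in m; the calibration is good to about 2 mm. A picture is of the moment at which its call begins. There is no depth.
- ctrl.hand_in(): hands the job in, once; it reports no verdict.
The state is a dict: "time_s": time; "joints": joint angles; "joint_velocities": joint speeds; "joint_torque": joint torques, N m; "tcp_pos": TCP position; "orientation": TCP orientation; "force": force on the tool from outside, world axes, zero at the start; "wrist_torque": the same for the moment, N m; "gripper_width": finger opening in m.
Only numpy, scipy, OpenCV 4.12 (cv2) and the standard library are available. Lean on these libraries where they do the work, as an engineer would, in place of code of your own. Each camera call takes 0.05 s, during which the arm holds its last target. There are 200 camera calls.

TASK

The stamp pad is due for re-inking: stand the small square ink bottle upright and fully home in the square well of the wooden desk stand, which keeps it from turning, and let go of it. Then unscrew its tight black cap (anticlockwise, a little under a quarter turn, until the threads let go), lift it clear and finish still holding it, level and still, just above the open mouth (a gap of about one to two centimetres), with the bottle left fully home in the well. Do not open the bottle anywhere else, tip it over, or shove or knock over the rubber stamp, the glue stick or the tablet bottle.

Things in the scene. Friction and masses are not known exactly. Their poses are not given: they have to be found in the camera images.
- bottle: small white bottle, square in plan: 46 x 46 mm, edges rounded 7 mm, foot chamfered 4 mm, body 54 mm high to a flat shoulder, 75 mm with the cap; about 0.2 kg. Stands loose on the desk, left of the stand. Origin: centre of the underside; z up, x and y square to the side faces; fits the well in any of four turns. Grip two flat sides, fingertips 24 mm or more above the foot so they clear the stand.
- cap: round black knurled screw cap, 41 mm across, 19 mm high; origin: centre of its lower edge, z up. Tight: origin 55.5 mm above the bottle's, 1.5 mm above the shoulder (fingertips go no lower), its x axis within 5 degrees of the bottle's x. A sprung seal makes it stiff: about 0.3 N m to turn. It cannot be pulled off before it is unscrewed.
- mouth (a point): centre of the bottle's rim, 70.6 mm above the bottle's origin; axes as the bottle's. The neck has a right-hand thread: after a level 10 degrees the cap rises 16.5 mm per turn (held at its height it turns as well). Threads let go when cap x is 65 degrees anticlockwise (from above) of bottle x; it lifts off at 68 to 98 degrees, 83 is best; beyond 100 it jams. Off the neck after rising 15 mm.
- stand: heavy light-wood desk stand, fixed, 92 mm (its x) by 150 mm (its y), 28 mm high, yawed up to 0.4 rad: a square well at its right end (centre at its y = -32 mm) and an empty oblong pen tray, 57 x 41 mm, at its left end (centre at y = +43 mm). Origin: centre of the underside, z up.
- well (a point): centre of the well's floor, 8 mm above the desk; axes as the stand's. Well 48.6 mm square (1.3 mm play on each side of the bottle), 20 mm deep; mouth bevelled 4 mm at 45 degrees to 56.6 mm. Home, the bottle's origin lies on this point; it can then turn about 5 degrees either way before the walls stop it.
- stamp: wooden-handled rubber stamp standing on the desk in front, 27 x 50 x 68 mm high, origin at the centre of its underside; loose, leave alone.
- glue: white and yellow glue stick standing on the desk, 26 mm in diameter, 90 mm high, origin at the centre of its underside; loose, leave alone.
- pills: round white tablet bottle with a white cap, 44 mm in diameter, 75 mm high, standing at the back, origin at the centre of its underside; loose, not the ink bottle, leave alone.
Not all that is in view belongs to the job. Leave any orange look-alike of the bottle alone.

How it is judged:
By the outcome, as a careful person would: the job done as asked, in the order asked, and still so for the second after the job is handed in, while the arm keeps its last pose, push and grip.
It also fails if it takes over 54 s, if anything falls off the work surface, if the arm or the gripper's body presses on something with over 40 N, if the wrist force passes 120 N, or if a joint passes its speed limit or range.

## Working session

There is one attempt and no reset: what is moved stays moved. The work goes in short steps, Python scripts to look and compute and a tool call to move; the robot and the scene stay as the last step left them, time stands still between calls to the robot, and variables do not carry over. Pictures are saved under pics/ and viewed, about 8 in all and at most 12, crops included, and the job is handed in when it is done.

Besides the shell and the picture viewer there is one more tool, called after "Request:" as name([rows], argument=value, ...), one row to a line, values as JSON. step_arm: Moves the arm, as the interface text tells. Its arguments: {"type":"object","properties":{"series":{"type":"array","items":{"type":"object","properties":{"hand":{"type":"number"},"linear":{"type":"array","items":{"type":"number"}},"yaw":{"type":"number"}}}},"newtons":{"type":"number"}},"required":["series"]}

```bash
mkdir -p pics
cat > h.py <<'E'
import numpy as np, cv2
from bench import observe, eyes, ctrl
def cam(n,save=None):
    d=eyes.read_camera(n)
    if save: cv2.imwrite('pics/'+save,cv2.cvtColor(d['pixels'],cv2.COLOR_RGB2BGR))
    return d
def ray(d,uv):
    K=np.array(d['mtx']);k=d['k1']
    dist=np.array([k,0,0,0,0.])
    p=cv2.undistortPoints(np.array(uv,float).reshape(-1,1,2),K,dist).reshape(-1,2)
    return np.c_[p,np.ones(len(p))]@np.array(d['rotation']).T
def plane(d,uv,z):
    r=ray(d,uv);o=np.array(d['position']);return o+r*((z-o[2])/r[:,2])[:,None]
def proj(d,P):
    R=np.array(d['rotation']);q=(np.array(P,float).reshape(-1,3)-np.array(d['position']))@R
    s=q[:,:2]/q[:,2:];s=s*(1+d['k1']*(s**2).sum(1))[:,None]
    K=np.array(d['mtx']);return np.c_[s,np.ones(len(s))]@K.T[:,:2]
E
python3 - <<'E'
from h import *
ims=[]
for n in ['top','side']:
    d=cam(n,n+'0.png'); print(n,np.round(d['position'],3),np.round(d['rotation'],3).tolist(),d['mtx'][0],d['k1'])
o=observe(); print(o['time_s'],o['tcp_pos'],np.round(o['orientation'],3).tolist(),o['gripper_width'])
E
```

```text
top [ 0.363 -0.025  0.977] [[-0.021, -0.995, 0.099], [-0.999, 0.023, 0.023], [-0.025, -0.098, -0.995]] [404.95303499   0.         277.73158103] 0.03143076635047319
side [ 0.442 -0.797  0.454] [[1.0, -0.023, -0.002], [-0.008, -0.427, 0.904], [-0.022, -0.904, -0.427]] [384.915135     0.         285.41613569] -0.04190846601341375
0.1 [ 0.23172383 -0.63337371  0.20840781] [[0.939, 0.344, -0.001], [0.344, -0.939, 0.002], [-0.0, -0.002, -1.0]] 0.08504332423588454
```

View pics/top0.png

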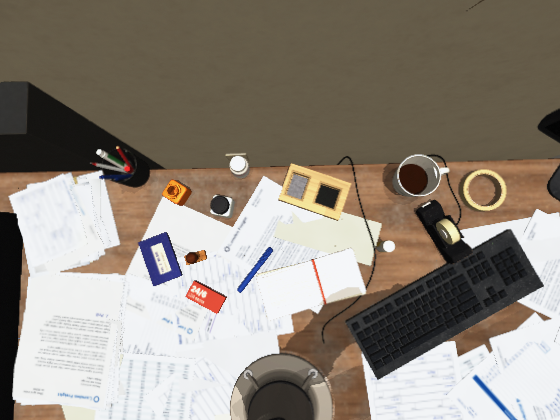

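View pics/side0.png

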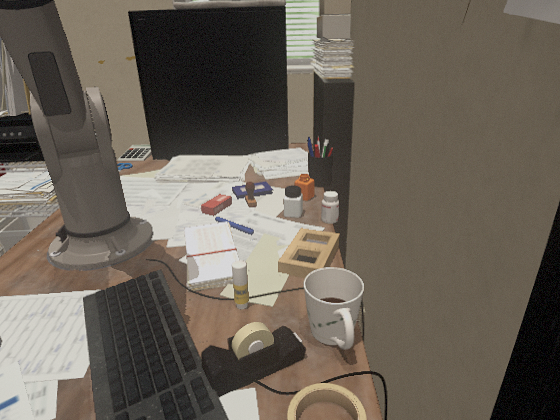

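Run:
```python
from h import *
d=cam('top');im=cv2.cvtColor(d['pixels'],cv2.COLOR_RGB2BGR)
print('edge',plane(d,[[238,167],[330,163]],0)[:,:2].round(3).tolist())
print('cap',plane(d,[[221,205]],.075).round(3),'stand',plane(d,[[315,192]],.028).round(3),'glue',plane(d,[[389,246]],.09).round(3),'stamp',plane(d,[[193,258]],.05).round(3),'pills',plane(d,[[237,164]],.075).round(3),'orange',plane(d,[[176,190]],.06).round(3))
hsv=cv2.cvtColor(im,cv2.COLOR_BGR2HSV)
# cap
m=(hsv[...,2]<60).astype(np.uint8); m2=np.zeros_like(m); m2[190:222,205:238]=m[190:222,205:238]
c=max(cv2.findContours(m2,0,1)[0],key=cv2.contourArea);print('cap',cv2.minEnclosingCircle(c), plane(d,[cv2.minEnclosingCircle(c)[0]],.075).round(4))
# stand wood
print(hsv[174,285],hsv[210,330],hsv[230,210])
m=cv2.inRange(hsv,(12,60,150),(30,255,255));m2=np.zeros_like(m);m2[155:230,270:360]=m[155:230,270:360]
c=max(cv2.findContours(m2,0,1)[0],key=cv2.contourArea)
b=cv2.boxPoints(cv2.minAreaRect(c));print(b.round(1).tolist());P=plane(d,b,.028);print(P.round(4).tolist(),P.mean(0))
e=np.diff(np.r_[P,P[:1]],axis=0);print(np.linalg.norm(e,axis=1),np.degrees(np.arctan2(e[:,1],e[:,0])))
cv2.imwrite('pics/topc.png',cv2.resize(im[145:275,160:400],None,fx=3.3,fy=3.3,interpolation=cv2.INTER_CUBIC))
```

```text
edge [[0.56, 0.093], [0.564, -0.133]]
cap [[0.459 0.123 0.075]] stand [[ 0.49  -0.092  0.028]] glue [[ 0.36  -0.243  0.09 ]] stamp [[0.342 0.192 0.05 ]] pills [[0.552 0.086 0.075]] orange [[0.498 0.229 0.06 ]]
cap ((219.37709045410156, 204.82960510253906), 9.21104907989502) [[0.4596 0.1267 0.075 ]]
[ 14 103 166] [ 21 107 243] [  0   0 241]
[[264.1000061035156, 207.6999969482422], [271.6000061035156, 160.0], [364.5, 174.5], [357.0, 222.3000030517578]]
[[0.4553, 0.0289, 0.028], [0.5693, 0.0091, 0.028], [0.5285, -0.2095, 0.028], [0.4161, -0.1875, 0.028]] [ 0.49228573 -0.08977375  0.028     ]
[0.11567122 0.22237959 0.11446311 0.21998757] [  -9.89334677 -100.56968753  168.9147627    79.74407326]
```

View pics/topc.png

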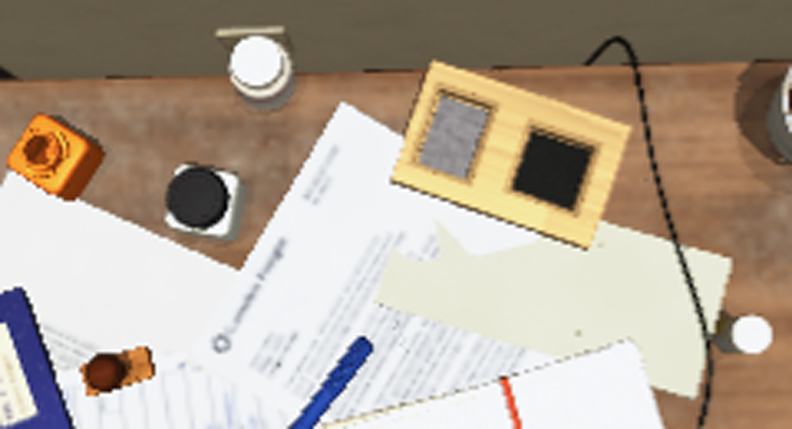

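Request:
step_arm([
  {"hand":1,"linear":[1.5,3.1,0.8],"yaw":-0.04},
  {"hand":1,"linear":[1.5,3.1,0.8],"yaw":-0.04},
  {"hand":1,"linear":[1.5,3.1,0.8],"yaw":-0.04},
  {"hand":1,"linear":[1.5,3.1,0.8],"yaw":-0.04},
  {"hand":1,"linear":[1.5,3.1,0.8],"yaw":-0.04},
  {"hand":1,"linear":[1.5,3.1,0.8],"yaw":-0.04},
  {"hand":1,"linear":[1.5,3.1,0.8],"yaw":-0.04},
  {"hand":1,"linear":[1.5,3.1,0.8],"yaw":-0.04},
])

```text
time_s: 0.82
tcp_pos: [0.3523, -0.3841, 0.2735]
orientation: [[1.0, 0.029, -0.0], [0.029, -1.0, 0.0], [-0.0, -0.0, -1.0]]
force: [1.1, -0.2, 0.8]
gripper_width: 0.0853
```

Request:
step_arm([
  {"hand":1,"linear":[1.5,3.1,0],"yaw":-0.04},
  {"hand":1,"linear":[1.5,3.1,0],"yaw":-0.04},
  {"hand":1,"linear":[1.5,3.1,0],"yaw":-0.04},
  {"hand":1,"linear":[1.5,3.1,0],"yaw":-0.04},
  {"hand":1,"linear":[1.2,3.1,0]},
  {"hand":1,"linear":[1.2,3.1,0]},
  {"hand":1,"linear":[1.2,3.1,0]},
  {"hand":1,"linear":[0,0,0]},
])

```text
invalid input at $.series[4]: expected keys hand, linear, yaw
```

Run:
```python
from h import *
d=cam('wrist','w1.png')
o=observe(); print(o['time_s'],o['tcp_pos'],np.round(o['orientation'],3).tolist(),np.round(o['joints'],2),np.round(d['position'],3),np.round(d['rotation'],2).tolist())
```

```text
0.8667 [ 0.35727256 -0.37777828  0.2752176 ] [[0.999, 0.035, 0.003], [0.035, -0.999, 0.002], [0.003, -0.002, -1.0]] [ 0.74  0.16 -0.05  1.84  0.    1.14 -0.85] [ 0.436 -0.382  0.439] [[0.03, -0.95, -0.32], [-1.0, -0.03, -0.01], [-0.0, 0.32, -0.95]]
```

View pics/w1.png

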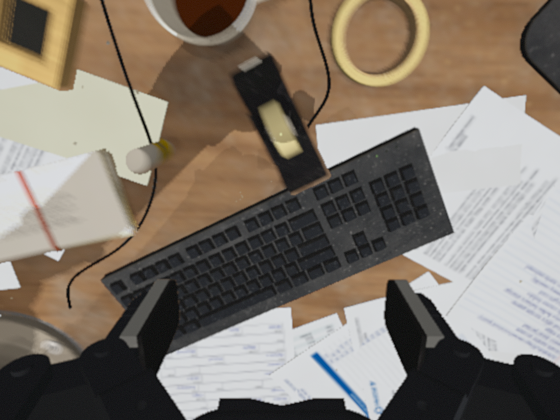

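Request:
step_arm([
  {"hand":1,"linear":[1.5,3.5,0],"yaw":-0.04},
  {"hand":1,"linear":[1.5,3.5,0],"yaw":-0.04},
  {"hand":1,"linear":[1.5,3.5,0],"yaw":-0.04},
  {"hand":1,"linear":[1.5,3.5,0],"yaw":0},
  {"hand":1,"linear":[1.5,3.5,0],"yaw":0},
  {"hand":1,"linear":[1.5,3.5,0],"yaw":0},
  {"hand":1,"linear":[1.5,3.5,0],"yaw":0},
  {"hand":1,"linear":[1,3.5,0],"yaw":0},
])

```text
time_s: 1.53
tcp_pos: [0.4678, -0.1042, 0.2733]
orientation: [[0.996, -0.089, 0.001], [-0.089, -0.996, 0.0], [0.001, -0.0, -1.0]]
force: [-0.3, 0.3, 0.4]
gripper_width: 0.0854
```

Request:
step_arm([
  {"hand":1,"linear":[0,3.5,0],"yaw":0},
  {"hand":1,"linear":[0,3.5,0],"yaw":0},
  {"hand":1,"linear":[0,3.5,0],"yaw":0},
  {"hand":1,"linear":[0,0,0],"yaw":0},
  {"hand":1,"linear":[0,0,0],"yaw":0},
])

```text
time_s: 1.95
tcp_pos: [0.4669, 0.001, 0.2733]
orientation: [[0.996, -0.084, -0.0], [-0.084, -0.996, 0.0], [-0.0, -0.0, -1.0]]
force: [0.7, -0.7, -0.5]
gripper_width: 0.0851
```

Run:
```python
from h import *
d=cam('wrist','w2.png')
import pickle;pickle.dump(d,open('w2.pkl','wb'))
o=observe(); print(o['time_s'],o['tcp_pos'],np.round(o['orientation'],3).tolist(),np.round(o['joints'],2),np.round(d['position'],3),o['force'])
```

```text
2.0 [ 0.46687045 -0.00095216  0.27315621] [[0.996, -0.088, -0.0], [-0.088, -0.996, -0.0], [-0.0, 0.0, -1.0]] [ 0.23  0.09 -0.39  1.93  0.04  1.13 -1.83] [ 0.55  -0.006  0.439] [ 0.12732233 -0.41472945  0.18029836]
```

View pics/w2.png

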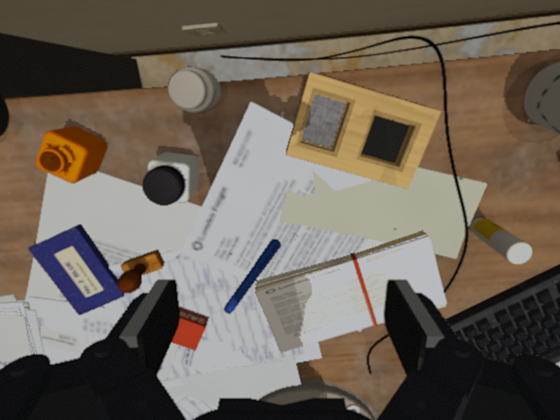

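```bash
cat > m.py <<'E'
from h import *
import pickle
d=pickle.load(open('w2.pkl','rb'));im=cv2.cvtColor(d['pixels'],cv2.COLOR_RGB2BGR)
hsv=cv2.cvtColor(im,cv2.COLOR_BGR2HSV)
def roi(m,x0,y0,x1,y1):
    z=np.zeros_like(m);z[y0:y1,x0:x1]=m[y0:y1,x0:x1];return max(cv2.findContours(z,0,cv2.CHAIN_APPROX_NONE)[0],key=cv2.contourArea)
def rect(uv,z,lab):
    P=plane(d,uv,z)[:,:2].astype(np.float32);r=cv2.minAreaRect(P*1000);print(lab,np.round(r[0],1),np.round(r[1],1),round(r[2],1))
c=roi((hsv[...,2]<70).astype(np.uint8)*255,140,160,190,210)
P=plane(d,c.reshape(-1,2),.0725)[:,:2];print('cap',cv2.minEnclosingCircle((P*1000).astype(np.float32)),cv2.fitEllipse((P*1000).astype(np.float32)))
m=cv2.inRange(hsv,(12,80,120),(28,255,255))
c=roi(cv2.morphologyEx(m,cv2.MORPH_OPEN,np.ones((5,5))),275,60,450,200);h=cv2.convexHull(c)
print('hull',cv2.approxPolyDP(h,4,True).reshape(-1,2).tolist());rect(cv2.approxPolyDP(h,4,True).reshape(-1,2),.028,'stand')
c=roi((hsv[...,2]<45).astype(np.uint8)*255,350,105,420,170);rect(c.reshape(-1,2),.008,'wellfloor')
print(cv2.minAreaRect(c))
c=roi(cv2.inRange(hsv,(0,0,150),(180,45,255)),140,145,203,207);print('white',cv2.boundingRect(c))
cv2.imwrite('pics/w2c.png',np.hstack([cv2.resize(im[140:215,130:210],None,fx=5,fy=5,interpolation=cv2.INTER_CUBIC),cv2.resize(im[75:190,350:445],(400,375))]))
E
python3 m.py
```

```text
cap ((461.8884582519531, 125.67660522460938), 22.591413497924805) ((462.08892822265625, 126.18618774414062), (39.57843780517578, 44.71590805053711), 29.49203872680664)
hull [[309, 73], [440, 84], [445, 141], [441, 168], [401, 187], [287, 154]]
stand [ 498.2 -107.2] [176.1 117.5] 70.3
wellfloor [ 479.4 -122.2] [41.1 44.4] 69.5
((385.02490234375, 139.33030700683594), (34.44084548950195, 40.56216812133789), 19.653823852539062)
white (140, 163, 63, 44)
```

View pics/w2c.png

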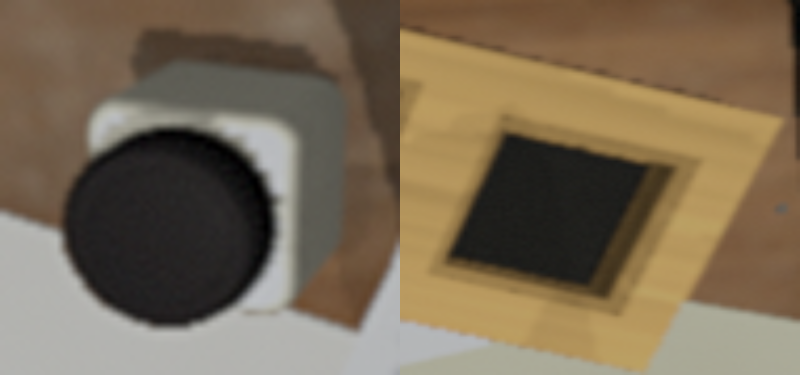

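```bash
cat > m2.py <<'E'
from h import *
import pickle
d=pickle.load(open('w2.pkl','rb'))
def ang(a,b): e=b-a;return np.degrees(np.arctan2(e[1],e[0]))
q=lambda p:(np.array(p,float)/5+[130,140])
S=plane(d,q([[115,102],[275,119],[300,145],[291,295]]),.054)
print('bottle edges',ang(S[0],S[1]),ang(S[2],S[3]),S.round(4)[:,:2].tolist())
print('cap top c',plane(d,q([[168,228]]),.075))
r=lambda p:((np.array(p,float)-[400,0])/[400/95,375/115]+[350,75])
W=plane(d,r([[505,115],[700,158],[620,313],[432,270]]),.028)
print('well',W.mean(0),[ (ang(W[i],W[(i+1)%4]).round(1),np.linalg.norm(W[i]-W[(i+1)%4]).round(4)) for i in range(4)])
C=plane(d,np.r_[[[311,74],[287,154]],r([[783,118],[650,372]])],.028)
print('stand',C.round(4)[:,:2].tolist(),C.mean(0),ang(C[0],C[2]),ang(C[1],C[3]),ang(C[1],C[0]),ang(C[3],C[2]))
# top
dt=cam('top');t=lambda p:np.array(p,float)/3.3+[160,145]
C=plane(dt,t([[434,61],[392,182],[630,126],[586,248]]),.028)
print('top stand',C.round(4)[:,:2].tolist(),C.mean(0),ang(C[0],C[2]),ang(C[1],C[3]),ang(C[1],C[0]),ang(C[3],C[2]))
W=plane(dt,t([[529,127],[598,145],[578,212],[511,190]]),.028);print(W.mean(0))
E
python3 m2.py
```

```text
bottle edges -100.9241710606475 167.08562587323692 [[0.4856, 0.1388], [0.4791, 0.1053], [0.473, 0.1009], [0.4394, 0.1086]]
cap top c [[0.46204403 0.12531854 0.075     ]]
well [ 0.48041508 -0.12145521  0.028     ] [(np.float64(-110.2), np.float64(0.0543)), (np.float64(159.6), np.float64(0.0558)), (np.float64(68.7), np.float64(0.0549)), (np.float64(-21.1), np.float64(0.0547))]
stand [[0.5589, -0.0379], [0.4759, -0.0056], [0.5081, -0.1774], [0.422, -0.1461]] [ 0.49122041 -0.09175257  0.028     ] -109.99301375359643 -110.97341867253785 -21.243531744558386 -19.949131409203773
top stand [[0.5595, -0.0382], [0.4724, -0.0061], [0.5087, -0.1769], [0.4221, -0.1426]] [ 0.49067771 -0.09096486  0.028     ] -110.12250265189826 -110.2334478625426 -20.249165508792267 -21.6347946737725
[ 0.47946147 -0.12185523  0.028     ]
```

Request:
step_arm([
  {"hand":1,"linear":[0,3.2,-2.5],"yaw":-0.04},
  {"hand":1,"linear":[-0.2,3.2,-2.5],"yaw":-0.04},
  {"hand":1,"linear":[-0.2,3.2,-2.5],"yaw":-0.04},
  {"hand":1,"linear":[-0.2,3.0,-2.5],"yaw":0},
  {"hand":1,"linear":[0,0,-2.5],"yaw":0},
  {"hand":1,"linear":[0,0,0],"yaw":0},
  {"hand":1,"linear":[0,0,0],"yaw":0},
])

```text
time_s: 2.63
tcp_pos: [0.4605, 0.1231, 0.1475]
orientation: [[0.978, -0.21, -0.003], [-0.21, -0.978, -0.002], [-0.003, 0.002, -1.0]]
force: [-0.3, -0.6, 0.4]
gripper_width: 0.0853
```

Run:
```python
from h import *
import pickle
d=cam('wrist','w3.png')
o=observe(); T=o['tcp_pos'];R=np.array(o['orientation']);print(o['time_s'],T,np.arctan2(R[1,0],R[0,0]),o['force'])
for n,p in [('cap',[.461,.126,.075])]: print(n,proj(d,p))
im=cv2.cvtColor(d['pixels'],cv2.COLOR_RGB2BGR)
for dx,dy in [(-23,-16),(-23,16),(-16,23),(16,23),(23,16),(23,-16),(16,-23),(-16,-23)]:
    a=-.205;p=np.array([.461,.126])+np.array([[np.cos(a),-np.sin(a)],[np.sin(a),np.cos(a)]])@[dx/1e3,dy/1e3]
    u=proj(d,[*p,.054])[0];cv2.circle(im,(int(u[0]),int(u[1])),2,(0,0,255),-1)
u=proj(d,[.461,.126,.075])[0];cv2.circle(im,(int(u[0]),int(u[1])),2,(0,255,0),-1)
cv2.imwrite('pics/w3o.png',im)
```

```text
2.6833 [0.46165769 0.12315968 0.14875208] -0.21228594751565702 [ 0.15358712 -0.25912774  0.77184213]
cap [[277.5689071  211.48282623]]
```

View pics/w3o.png

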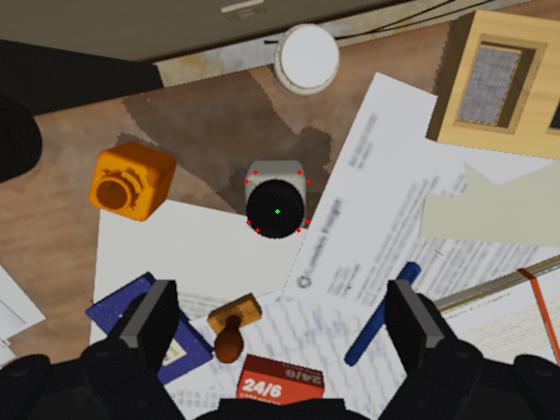

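Request:
step_arm([
  {"hand":1,"linear":[0,0.4,-2.0],"yaw":0.005},
  {"hand":1,"linear":[0,0,-2.5],"yaw":0},
  {"hand":1,"linear":[0,0,-2.5],"yaw":0},
  {"hand":1,"linear":[0,0,-2.5],"yaw":0},
  {"hand":1,"linear":[0,0,-1.7],"yaw":0},
  {"hand":1,"linear":[0,0,-1.0],"yaw":0},
  {"hand":1,"linear":[0,0,0],"yaw":0},
  {"hand":1,"linear":[0,0,0],"yaw":0},
], newtons=40)

```text
time_s: 3.35
tcp_pos: [0.4622, 0.1285, 0.0274]
orientation: [[0.979, -0.204, 0.002], [-0.204, -0.979, -0.0], [0.002, -0.0, -1.0]]
force: [0.7, 0.3, -0.1]
gripper_width: 0.0857
```

Request:
step_arm([
  {"hand":0.4,"linear":[0,0,0],"yaw":0},
  {"hand":0.4,"linear":[0,0,0],"yaw":0},
  {"hand":0.4,"linear":[0,0,0],"yaw":0},
  {"hand":0.4,"linear":[0,0,0],"yaw":0},
  {"hand":0.4,"linear":[0,0,0],"yaw":0},
  {"hand":0.4,"linear":[0,0,0],"yaw":0},
])

```text
time_s: 3.85
tcp_pos: [0.4616, 0.1284, 0.0278]
orientation: [[0.979, -0.203, 0.001], [-0.203, -0.979, -0.001], [0.002, 0.001, -1.0]]
force: [-2.6, -4.2, 14.5]
gripper_width: 0.0409
```

Run:
```python
from h import *
a=cam('side');b=cam('wrist')
o=observe(); print(o['time_s'],o['tcp_pos'],o['force'],o['gripper_width'],o['wrist_torque'])
x=cv2.resize(a['pixels'][130:260,200:370],(510,390),interpolation=cv2.INTER_CUBIC);y=cv2.resize(b['pixels'][140:420,140:420],(280,280))
c=np.zeros((390,790,3),np.uint8);c[:,:510]=x;c[:280,510:]=y
cv2.imwrite('pics/g1.png',c[...,::-1])
```

```text
3.95 [0.46164775 0.12839148 0.02778871] [-3.93254575 -4.22981536 15.38113967] 0.040809621421923875 [-0.87469992  0.69570637  0.01373491]
```

View pics/g1.png

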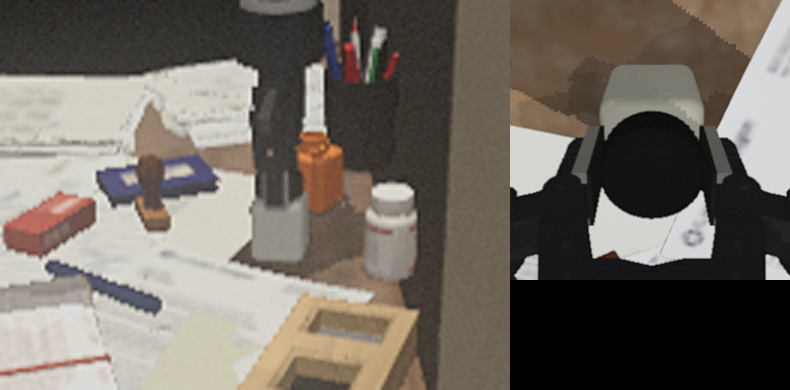

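Run:
```python
from h import *
a=cam('side');o=observe();T=np.array(o['tcp_pos']);R=np.array(o['orientation'])
im=cv2.cvtColor(a['pixels'],cv2.COLOR_RGB2BGR)
s=5;x=cv2.resize(im[140:230,220:350],None,fx=s,fy=s,interpolation=cv2.INTER_CUBIC)
def mk(P,col):
    u=(proj(a,P)[0]-[220,140])*s;cv2.circle(x,(int(u[0]),int(u[1])),4,col,-1)
for k in (0,-.019,-.030,-.054-.019): mk(T+R[:,1]*.021+R[:,2]*k,(0,0,255))
for z in (0,.054,.075):mk([.4615,.127-.023,z],(0,255,0))
cv2.imwrite('pics/g2.png',x)
```

```text
(no output)
```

View pics/g2.png

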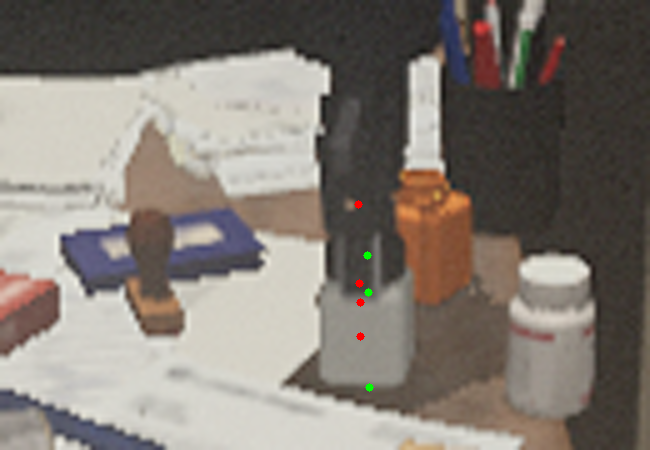

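Run:
```python
from h import *
b=cam('wrist');o=observe();T=np.array(o['tcp_pos']);R=np.array(o['orientation'])
print(o['gripper_width'],o['force'],(R.T@(np.array(b['position'])-T)).round(4))
im=cv2.cvtColor(b['pixels'],cv2.COLOR_RGB2BGR);x0,y0=180,190;s=4
x=cv2.resize(im[y0:y0+145,x0:x0+200],None,fx=s,fy=s,interpolation=cv2.INTER_CUBIC);x=cv2.convertScaleAbs(x,alpha=1.8,beta=20)
for k in (0,.01,.02,.03,.04):
  for xs in (.011,-.011):
    for sy in (1,-1):
      u=proj(b,T+R@[xs,sy*.0204,-k])[0];
      if sy==1: print(k,xs,u.round(1))
      u=(u-[x0,y0])*s;cv2.circle(x,(int(u[0]),int(u[1])),3,(0,0,255) if xs>0 else (255,0,0),-1)
cv2.imwrite('pics/g3.png',x)
```

```text
0.040852108578407126 [-2.91861015 -3.40296428 14.41411931] [ 0.0836 -0.0002 -0.1657]
0 0.011 [322.9 238.8]
0 -0.011 [321.4 277.7]
0.01 0.011 [325.2 247.3]
0.01 -0.011 [323.5 288. ]
0.02 0.011 [327.8 256.8]
0.02 -0.011 [325.9 299.4]
0.03 0.011 [330.6 267.5]
0.03 -0.011 [328.5 312.2]
0.04 0.011 [333.9 279.6]
0.04 -0.011 [331.5 326.7]
```

View pics/g3.png

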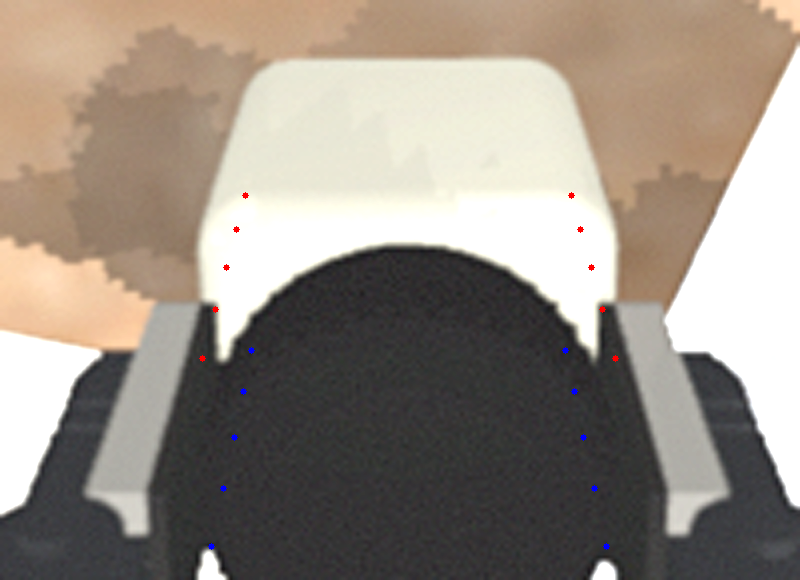

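Request:
step_arm([
  {"hand":1,"linear":[0,0,0.3],"yaw":0},
  {"hand":1,"linear":[0,0,0],"yaw":0},
  {"hand":1,"linear":[0,0,0],"yaw":0},
  {"hand":1,"linear":[0,0,0],"yaw":0},
  {"hand":1,"linear":[0,0,0],"yaw":0},
  {"hand":1,"linear":[0,0,0],"yaw":0},
])

```text
time_s: 4.55
tcp_pos: [0.4609, 0.1291, 0.0292]
orientation: [[0.979, -0.203, -0.0], [-0.203, -0.979, -0.0], [-0.0, 0.0, -1.0]]
force: [-0.1, -0.7, 0.0]
gripper_width: 0.0853
```

Request:
step_arm([
  {"hand":1,"linear":[0,0,-1.1],"yaw":0},
  {"hand":1,"linear":[0,0,-1.1],"yaw":0},
  {"hand":1,"linear":[0,0,-1.0],"yaw":0},
  {"hand":1,"linear":[0,0,0],"yaw":0},
  {"hand":1,"linear":[0,0,0],"yaw":0},
])

```text
time_s: 4.97
tcp_pos: [0.46, 0.1289, -0.0039]
orientation: [[0.979, -0.202, -0.002], [-0.202, -0.979, -0.001], [-0.002, 0.001, -1.0]]
force: [-0.6, -0.2, -0.0]
gripper_width: 0.0852
```

Run:
```python
from h import *
b=cam('wrist','w4.png');o=observe();T=np.array(o['tcp_pos']);R=np.array(o['orientation'])
print(T,o['gripper_width'],o['force'],np.arctan2(R[1,0],R[0,0]))
im=cv2.cvtColor(b['pixels'],cv2.COLOR_RGB2BGR);h=cv2.cvtColor(im,cv2.COLOR_BGR2HSV)
# cap: dark blob near expected place
u=proj(b,[T[0],T[1],.075])[0];print(u)
x,y=u.astype(int);m=(h[...,2]<70).astype(np.uint8);row=m[y,:];l=x-np.argmax(row[x::-1]==0);r=x+np.argmax(row[x:]==0);print('row',l,r)
print(plane(b,[[l,y],[r,y]],.075))
```

```text
[ 0.46052303  0.12909997 -0.00328258] 0.08559877050972127 [ 0.15145607 -0.16756426  0.0052204 ] -0.20394144801053463
[281.6274584  377.00990965]
row 216 349
[[0.46459158 0.14841451 0.075     ]
 [0.4564922  0.10924546 0.075     ]]
```

Request:
step_arm([
  {"hand":0.4,"linear":[0,0,0.2],"yaw":0},
  {"hand":0.4,"linear":[0,0,0],"yaw":0},
  {"hand":0.4,"linear":[0,0,0],"yaw":0},
  {"hand":0.4,"linear":[0,0,0],"yaw":0},
  {"hand":0.4,"linear":[0,0,0],"yaw":0},
  {"hand":0.4,"linear":[0,0,0],"yaw":0},
  {"hand":0.4,"linear":[0,0,0],"yaw":0},
], newtons=50)

```text
time_s: 5.6
tcp_pos: [0.4615, 0.1291, -0.0001]
orientation: [[0.979, -0.203, 0.001], [-0.203, -0.979, 0.0], [0.001, -0.0, -1.0]]
force: [-1.5, -1.4, 6.0]
gripper_width: 0.0452
```

Request:
step_arm([
  {"hand":0.4,"linear":[0,0,1.0],"yaw":0},
  {"hand":0.4,"linear":[0,0,2.0],"yaw":0},
  {"hand":0.4,"linear":[0,0,2.0],"yaw":0},
  {"hand":0.4,"linear":[0,0,2.0],"yaw":0},
  {"hand":0.4,"linear":[0,0,0],"yaw":0},
  {"hand":0.4,"linear":[0,0,0],"yaw":0},
])

```text
time_s: 6.1
tcp_pos: [0.4616, 0.1291, 0.0703]
orientation: [[0.979, -0.203, 0.002], [-0.203, -0.979, 0.0], [0.002, -0.001, -1.0]]
force: [0.1, -0.5, -3.2]
gripper_width: 0.0452
```

Request:
step_arm([
  {"hand":0.4,"linear":[0.2,-2,0],"yaw":-0.02},
  {"hand":0.4,"linear":[0.2,-3.4,0],"yaw":-0.02},
  {"hand":0.4,"linear":[0.3,-3.4,0],"yaw":-0.02},
  {"hand":0.4,"linear":[0.3,-3.5,0],"yaw":-0.03},
  {"hand":0.4,"linear":[0.3,-3.5,0],"yaw":-0.02},
  {"hand":0.4,"linear":[0.3,-3.5,0],"yaw":-0.02},
  {"hand":0.4,"linear":[0.2,-3.4,0],"yaw":-0.02},
  {"hand":0.4,"linear":[0.1,-2.3,0],"yaw":0},
])

```text
time_s: 6.77
tcp_pos: [0.4785, -0.1247, 0.068]
orientation: [[0.936, -0.351, -0.003], [-0.351, -0.936, -0.001], [-0.002, 0.002, -1.0]]
force: [-0.6, 0.4, -2.9]
gripper_width: 0.045
```

Request:
step_arm([
  {"hand":0.4,"linear":[0,0,0],"yaw":0},
  {"hand":0.4,"linear":[0,0,0],"yaw":0},
  {"hand":0.4,"linear":[0,0,0],"yaw":0},
])

```text
time_s: 7.02
tcp_pos: [0.4791, -0.12, 0.0684]
orientation: [[0.938, -0.346, -0.002], [-0.346, -0.938, 0.001], [-0.002, -0.0, -1.0]]
force: [-1.6, -0.1, -3.2]
gripper_width: 0.0455
```

```bash
cat > c.py <<'E'
from h import *
import sys
b=cam('wrist',sys.argv[1]);o=observe();T=np.array(o['tcp_pos']);R=np.array(o['orientation'])
print(o['time_s'],T,o['gripper_width'],np.round(o['force'],1),np.arctan2(R[1,0],R[0,0]))
im=cv2.cvtColor(b['pixels'],cv2.COLOR_RGB2BGR);x0,y0,s=130,140,2.9
x=cv2.resize(im[y0:y0+200,x0:x0+270],None,fx=s,fy=s,interpolation=cv2.INTER_CUBIC);x=cv2.convertScaleAbs(x,alpha=1.5,beta=20)
def mk(P,col):
    for u in proj(b,P):
        u=(u-[x0,y0])*s;cv2.circle(x,(int(u[0]),int(u[1])),3,col,-1)
zf=T[2]+float(sys.argv[2])  # foot z
for z,w,col,c,a in ((zf+.054,.023,(0,0,255),T[:2],np.arctan2(R[1,0],R[0,0])),(.028,.0283,(0,255,0),np.array([.480,-.1215]),-.354)):
    A=np.array([[np.cos(a),-np.sin(a)],[np.sin(a),np.cos(a)]])
    mk([[*(c+A@[i*w,j*w]),z] for i,j in ((1,1),(1,0),(1,-1),(0,1),(0,-1),(-1,1),(-1,0),(-1,-1))],col)
t=np.linspace(0,6.28,24);mk(np.c_[T[0]+.0205*np.cos(t),T[1]+.0205*np.sin(t),0*t+zf+.0745],(255,0,255))
cv2.imwrite('pics/o_'+sys.argv[1],x)
E
python3 c.py w5.png 0.000
```

```text
7.0667 [ 0.47937508 -0.11944233  0.06863572] 0.04574547634113894 [-0.2  0.7 -2.9] -0.3523985768956916
```

View pics/o_w5.png

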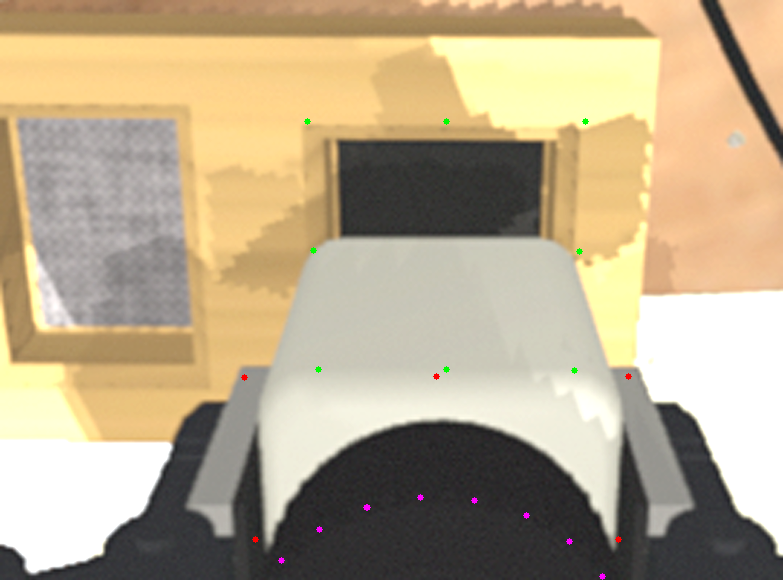

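Run:
```python
from h import *
for f in ('w4.png','w5.png'):
    g=cv2.cvtColor(cv2.imread('pics/'+f),cv2.COLOR_BGR2GRAY).astype(float)
    for c in (270,281,292):
        col=g[200:400,c];print(f,c,'dark edge',200+np.argmax(col<60), 'vals',g[230:330:6,c].astype(int).tolist())
    for r in (275,283,290):
        row=g[r];print(r,row[200:240:3].astype(int).tolist(),row[325:365:3].astype(int).tolist())
b=cam('wrist');o=observe();T=np.array(o['tcp_pos']);R=np.array(o['orientation'])
for dz in (.003,0,-.003,-.006,-.01,-.014):
    print(dz,'cap top edge',proj(b,T+R@[.0205,0,-.0745-dz]).round(1),'shoulder front',proj(b,T+R@[.023,0,-.054-dz]).round(1),'corner',proj(b,T+R@[.010,.023,-.054-dz]).round(1),proj(b,T+R@[.010,-.023,-.054-dz]).round(1))
```

```text
w4.png 270 dark edge 290 vals [113, 114, 113, 114, 115, 115, 117, 122, 134, 143, 21, 13, 14, 13, 14, 18, 15]
w4.png 281 dark edge 289 vals [116, 113, 114, 113, 114, 115, 116, 122, 134, 143, 7, 15, 15, 12, 13, 17, 15]
w4.png 292 dark edge 289 vals [117, 117, 118, 115, 115, 115, 116, 122, 135, 144, 9, 14, 15, 14, 15, 19, 18]
275 [62, 61, 60, 59, 59, 59, 58, 113, 120, 123, 127, 129, 127, 127] [146, 145, 143, 143, 135, 125, 116, 59, 59, 61, 61, 63, 63, 65]
283 [61, 66, 71, 70, 69, 66, 105, 124, 134, 137, 137, 139, 139, 138] [140, 139, 163, 143, 160, 158, 142, 116, 58, 60, 61, 62, 60, 100]
290 [105, 99, 75, 69, 68, 66, 111, 133, 137, 138, 140, 140, 141, 141] [141, 140, 141, 140, 161, 161, 155, 120, 63, 64, 65, 63, 131, 215]
w5.png 270 dark edge 200 vals [116, 117, 118, 118, 118, 118, 119, 131, 144, 146, 13, 15, 13, 15, 18, 14, 18]
w5.png 281 dark edge 200 vals [117, 117, 118, 118, 118, 120, 119, 131, 145, 108, 14, 13, 12, 15, 18, 20, 19]
w5.png 292 dark edge 200 vals [120, 118, 119, 119, 119, 119, 119, 132, 144, 144, 15, 11, 16, 14, 16, 17, 19]
275 [120, 121, 120, 106, 86, 85, 86, 112, 12
[... 288 characters left out ...]
5, 145] [146, 145, 144, 144, 141, 155, 117, 54, 87, 86, 88, 89, 28, 25]
0.003 cap top edge [[281.6 316.8]] shoulder front [[281.7 273.7]] corner [[347.4 306.8]] [[216.1 306.8]]
0 cap top edge [[281.6 310.6]] shoulder front [[281.7 269.4]] corner [[345.9 301.9]] [[217.5 301.9]]
-0.003 cap top edge [[281.7 304.8]] shoulder front [[281.7 265.3]] corner [[344.5 297.2]] [[218.9 297.2]]
-0.006 cap top edge [[281.7 299.2]] shoulder front [[281.7 261.4]] corner [[343.2 292.7]] [[220.3 292.7]]
-0.01 cap top edge [[281.7 292.2]] shoulder front [[281.7 256.5]] corner [[341.5 287.1]] [[222.  287.1]]
-0.014 cap top edge [[281.7 285.6]] shoulder front [[281.7 251.8]] corner [[339.9 281.7]] [[223.6 281.7]]
```

Run:
```python
from h import *
b=cam('wrist');o=observe();T=np.array(o['tcp_pos']);R=np.array(o['orientation'])
for dz in (.003,0,-.002):
  print(dz,[proj(b,T+R@[.0205+e,0,-.0555-dz])[0].round(1).tolist() for e in (-.003,-.002,-.001,0,.001)])
g=cv2.cvtColor(cv2.imread('pics/w5.png'),cv2.COLOR_BGR2GRAY).astype(int);print(g[280:292,281],T)
```

```text
0.003 [[282.4, 290.1], [282.4, 287.5], [282.4, 285.0], [282.4, 282.3], [282.4, 279.7]]
0 [[282.4, 285.5], [282.4, 282.9], [282.4, 280.4], [282.4, 277.8], [282.4, 275.3]]
-0.002 [[282.4, 282.5], [282.4, 280.0], [282.4, 277.5], [282.4, 275.0], [282.4, 272.4]]
[147 148 150 145 108  47  11  13  15  17  14  16] [ 0.47973874 -0.11934659  0.06898401]
```

Request:
step_arm([
  {"hand":0.4,"linear":[0.2,-0.2,0],"yaw":0},
  {"hand":0.4,"linear":[0,0,-1.5],"yaw":0},
  {"hand":0.4,"linear":[0,0,-1.5],"yaw":0},
  {"hand":0.4,"linear":[0,0,-0.5],"yaw":0},
  {"hand":0.4,"linear":[0,0,-0.4],"yaw":0},
  {"hand":0.4,"linear":[0,0,-0.4],"yaw":0},
  {"hand":0.4,"linear":[0,0,-0.3],"yaw":0},
  {"hand":0.4,"linear":[0,0,0],"yaw":0},
])

```text
time_s: 7.83
tcp_pos: [0.482, -0.1228, 0.0232]
orientation: [[0.938, -0.347, -0.0], [-0.347, -0.938, 0.0], [-0.0, 0.0, -1.0]]
force: [0.2, -1.4, -2.1]
gripper_width: 0.045
```

Request:
step_arm([
  {"hand":0.4,"linear":[0,0,-0.3],"yaw":0},
  {"hand":0.4,"linear":[0,0,-0.3],"yaw":0},
  {"hand":0.4,"linear":[0,0,-0.3],"yaw":0},
  {"hand":0.4,"linear":[0,0,-0.2],"yaw":0},
  {"hand":0.4,"linear":[0,0,-0.2],"yaw":0},
  {"hand":0.4,"linear":[0,0,0],"yaw":0},
])

```text
time_s: 8.33
tcp_pos: [0.4815, -0.1223, 0.01]
orientation: [[0.938, -0.347, -0.001], [-0.347, -0.938, 0.001], [-0.001, -0.0, -1.0]]
force: [-1.7, 2.3, -0.4]
gripper_width: 0.0455
```

Request:
step_arm([
  {"hand":0.4,"linear":[0,0,-0.1],"yaw":0},
  {"hand":0.4,"linear":[0,0,-0.1],"yaw":0},
  {"hand":0.4,"linear":[0,0,-0.1],"yaw":0},
  {"hand":0.4,"linear":[0,0,0],"yaw":0},
])

```text
time_s: 8.67
tcp_pos: [0.4817, -0.1224, 0.0075]
orientation: [[0.938, -0.347, -0.001], [-0.347, -0.938, 0.0], [-0.001, 0.0, -1.0]]
force: [-3.6, 3.7, 6.2]
gripper_width: 0.045
```

Request:
step_arm([
  {"hand":0.4,"linear":[0,0,-0.1],"yaw":0},
  {"hand":0.4,"linear":[0,0,0],"yaw":0},
  {"hand":1,"linear":[0,0,0],"yaw":0},
  {"hand":1,"linear":[0,0,0],"yaw":0},
  {"hand":1,"linear":[0,0,0],"yaw":0},
  {"hand":1,"linear":[0,0,0],"yaw":0},
  {"hand":1,"linear":[0,0,0],"yaw":0},
  {"hand":1,"linear":[0,0,0],"yaw":0},
])

```text
time_s: 9.33
tcp_pos: [0.4822, -0.1231, 0.0063]
orientation: [[0.938, -0.347, 0.0], [-0.347, -0.938, -0.0], [0.0, 0.0, -1.0]]
force: [-0.3, -0.2, -1.0]
gripper_width: 0.0856
```

Request:
step_arm([
  {"hand":1,"linear":[0,0,1.5],"yaw":0},
  {"hand":1,"linear":[0,0,2.5],"yaw":0},
  {"hand":1,"linear":[0,0,2.5],"yaw":0},
  {"hand":1,"linear":[0,0,2.5],"yaw":0},
  {"hand":1,"linear":[0,0,0],"yaw":0},
  {"hand":1,"linear":[0,0,0],"yaw":0},
])

```text
time_s: 9.83
tcp_pos: [0.4831, -0.1233, 0.0975]
orientation: [[0.938, -0.347, 0.003], [-0.347, -0.938, -0.001], [0.003, -0.0, -1.0]]
force: [0.0, -1.1, -0.8]
gripper_width: 0.0853
```

Run:
```python
from h import *
b=cam('wrist','w6.png');s=cam('side','s6.png');o=observe();T=np.array(o['tcp_pos']);R=np.array(o['orientation'])
print(o['time_s'],T,o['force'],np.arctan2(R[1,0],R[0,0]))
g=cv2.cvtColor(b['pixels'],cv2.COLOR_RGB2HSV);m=(g[...,2]<70).astype(np.uint8)
u=proj(b,[.4796,-.1204,.080])[0].astype(int);print(u)
col=m[:,u[0]];row=m[u[1]]
t=u[1]-np.argmax(col[u[1]::-1]==0);bo=u[1]+np.argmax(col[u[1]:]==0);l=u[0]-np.argmax(row[u[0]::-1]==0);r=u[0]+np.argmax(row[u[0]:]==0)
print('t b l r',t,bo,l,r)
a=-.354;X=np.array([np.cos(a),np.sin(a)]);Y=np.array([-X[1],X[0]])
c=np.array([.4796,-.1204])
for h in (0,.002,.005): print(h,proj(b,[*(c+X*.0205),.0635+h])[0],proj(b,[*(c-X*.0205),.0825+h])[0],proj(b,[*(c+Y*.0205),.0825+h])[0],proj(b,[*(c-Y*.0205),.0825+h])[0])
v=cv2.resize(b['pixels'][60:360,130:430],(400,400));w=cv2.resize(s['pixels'][180:280,260:360],(400,400),interpolation=cv2.INTER_CUBIC)
cv2.imwrite('pics/f6.png',np.hstack([v,w])[...,::-1])
gs=cv2.cvtColor(s['pixels'],cv2.COLOR_RGB2HSV)
for h in (0,.002,.005,.01):print('side cap top/bot, near face',h,proj(s,[[*c,.0825+h],[*(c-Y*.0205),.0635+h],[*(c-Y*.0205),.0825+h],[*(c+X*.0205),.073+h],[*(c-X*.0205),.073+h]]).round(1).tolist())
us=proj(s,[*(c-Y*.0205),.073])[0].astype(int);print(us);m=gs[...,2];print(m[us[1]-25:us[1]+40,us[0]].tolist())
print(m[us[1],us[0]-30:us[0]+30].tolist())
```

```text
9.9333 [ 0.4813767  -0.1229784   0.09566616] [-0.66676185  0.52048249 -0.360133  ] -0.35437895029553657
[279 251]
t b l r 207 282 244 318
0 [279.69166462 207.29222749] [279.65439694 285.80084617] [242.57981832 253.24104851] [316.5645582  253.23572432]
0.002 [279.67027259 208.38202994] [279.63200856 287.65315145] [242.19956689 254.83748265] [316.89717525 254.83262784]
0.005 [279.63744525 210.0542949 ] [279.59762328 290.49780896] [241.6151448  257.29078589] [317.40839187 257.28666617]
side cap top/bot, near face 0 [[305.6, 230.8], [302.5, 243.9], [302.5, 235.6], [315.4, 236.4], [295.9, 233.4]]
side cap top/bot, near face 0.002 [[305.6, 229.9], [302.5, 243.1], [302.5, 234.7], [315.4, 235.5], [295.9, 232.5]]
side cap top/bot, near face 0.005 [[305.6, 228.6], [302.5, 241.8], [302.5, 233.3], [315.4, 234.2], [295.9, 231.2]]
side cap top/bot, near face 0.01 [[305.6, 226.3], [302.5, 239.6], [302.5, 231.1], [315.4, 232.0], [295.8, 229.1]]
[302 239]
[69, 66, 70, 67, 80, 104, 123, 136, 132, 171, 211, 212, 206, 177, 57, 69, 69, 71, 71, 74, 76, 71, 72, 71, 64, 72, 73, 71, 71, 65, 109, 176, 198, 178, 163, 162, 161, 162, 160, 164, 161, 160, 161, 160, 160, 158, 159, 164, 182, 194, 196, 185, 149, 131, 132, 135, 133, 133, 133, 135, 137, 135, 135, 136, 143]
[207, 206, 209, 208, 208, 207, 208, 212, 213, 209, 201, 196, 200, 207, 215, 218, 217, 217, 216, 219, 218, 128, 134, 132, 77, 70, 75, 69, 68, 75, 72, 68, 68, 62, 70, 66, 69, 66, 60, 66, 65, 69, 61, 64, 103, 166, 152, 123, 122, 125, 125, 125, 130, 124, 119, 114, 121, 122, 142, 142]
```

Request:
step_arm([
  {"hand":1,"linear":[-0.2,0.15,-2],"yaw":0},
  {"hand":1,"linear":[0,0,-2],"yaw":0},
  {"hand":1,"linear":[0,0,-1.1],"yaw":0},
  {"hand":1,"linear":[0,0,-0.5],"yaw":0},
  {"hand":1,"linear":[0,0,0],"yaw":0},
  {"hand":1,"linear":[0,0,0],"yaw":0},
], newtons=80)

```text
time_s: 10.43
tcp_pos: [0.4799, -0.1213, 0.0401]
orientation: [[0.938, -0.347, -0.001], [-0.347, -0.938, 0.0], [-0.001, 0.0, -1.0]]
force: [0.7, -0.5, -1.0]
gripper_width: 0.0855
```

Request:
step_arm([
  {"hand":0.3,"linear":[-0.03,0,-0.1],"yaw":0},
  {"hand":0.3,"linear":[0,0,0],"yaw":0},
  {"hand":0.3,"linear":[0,0,0],"yaw":0},
  {"hand":0.3,"linear":[0,0,0],"yaw":0},
  {"hand":0.3,"linear":[0,0,0],"yaw":0},
  {"hand":0.3,"linear":[0,0,0],"yaw":0},
  {"hand":0.3,"linear":[0,0,0],"yaw":0},
])

```text
time_s: 11.02
tcp_pos: [0.48, -0.1216, 0.0402]
orientation: [[0.938, -0.347, 0.001], [-0.347, -0.938, -0.001], [0.001, 0.0, -1.0]]
force: [-2.0, -0.2, 7.4]
gripper_width: 0.0388
```

Request:
step_arm([
  {"hand":0.3,"linear":[0,0,0],"yaw":0.06},
  {"hand":0.3,"linear":[0,0,0],"yaw":0.08},
  {"hand":0.3,"linear":[0,0,0],"yaw":0.08},
  {"hand":0.3,"linear":[0,0,0.01],"yaw":0.08},
  {"hand":0.3,"linear":[0,0,0.02],"yaw":0.08},
  {"hand":0.3,"linear":[0,0,0.02],"yaw":0.08},
  {"hand":0.3,"linear":[0,0,0.02],"yaw":0.08},
  {"hand":0.3,"linear":[0,0,0.02],"yaw":0.06},
])

```text
time_s: 11.68
tcp_pos: [0.4807, -0.1215, 0.0411]
orientation: [[0.969, 0.247, 0.002], [0.247, -0.969, -0.0], [0.002, 0.001, -1.0]]
force: [-0.1, 0.0, 3.3]
gripper_width: 0.0392
```

```bash
cat > s.py <<'E'
from h import *
o=observe();R=np.array(o['orientation']);print(o['time_s'],np.round(o['tcp_pos'],4),np.round(o['force'],1),np.round(o['wrist_torque'],2),'yaw',np.arctan2(R[1,0],R[0,0]).round(3),o['gripper_width'],np.round(o['joints'],2))
E
python3 s.py
```

```text
11.6833 [ 0.4807 -0.1215  0.0411] [-0.1  0.   3.3] [ 0.14  0.06 -0.13] yaw 0.249 0.039191147183236574 [ 0.51  0.47 -0.47  2.09  0.34  0.66 -1.52]
```

Request:
step_arm([
  {"hand":0.3,"linear":[0,0,0.02],"yaw":0.07},
  {"hand":0.3,"linear":[0,0,0.02],"yaw":0.08},
  {"hand":0.3,"linear":[0,0,0.02],"yaw":0.08},
  {"hand":0.3,"linear":[0,0,0.02],"yaw":0.08},
  {"hand":0.3,"linear":[0,0,0.02],"yaw":0.08},
])

```text
time_s: 12.1
tcp_pos: [0.4804, -0.1216, 0.042]
orientation: [[0.803, 0.597, 0.002], [0.597, -0.803, -0.001], [0.001, 0.001, -1.0]]
force: [-0.7, 0.5, 4.0]
gripper_width: 0.0388
```

```bash
python3 s.py
```

```text
12.1 [ 0.4804 -0.1216  0.042 ] [-0.7  0.5  4. ] [-0.    0.1  -0.01] yaw 0.639 0.038776909539945316 [ 0.59  0.49 -0.57  2.08  0.41  0.68 -1.19]
```

Request:
step_arm([
  {"hand":0.3,"linear":[0,0,0.02],"yaw":0.08},
  {"hand":0.3,"linear":[0,0,0.02],"yaw":0.08},
  {"hand":0.3,"linear":[0,0,0.02],"yaw":0.08},
  {"hand":0.3,"linear":[0,0,0.02],"yaw":0.08},
  {"hand":0.3,"linear":[0,0,0.02],"yaw":0.08},
  {"hand":0.3,"linear":[0,0,0.02],"yaw":0.08},
  {"hand":0.3,"linear":[0,0,0],"yaw":0.06},
  {"hand":0.3,"linear":[0,0,0],"yaw":0},
])

```text
time_s: 12.77
tcp_pos: [0.4803, -0.1218, 0.043]
orientation: [[0.383, 0.924, 0.001], [0.924, -0.383, -0.0], [0.0, 0.001, -1.0]]
force: [-0.2, -0.7, 3.2]
gripper_width: 0.039
```

```bash
python3 s.py
```

```text
12.7667 [ 0.4803 -0.1218  0.043 ] [-0.2 -0.7  3.2] [-0.16 -0.04 -0.01] yaw 1.177 0.039048199964928476 [ 0.69  0.52 -0.7   2.08  0.51  0.72 -0.73]
```

Request:
step_arm([
  {"hand":0.3,"linear":[0,0,0.15],"yaw":0},
  {"hand":0.3,"linear":[0,0,0.15],"yaw":0},
  {"hand":0.3,"linear":[0,0,0],"yaw":0},
])

```text
time_s: 13.02
tcp_pos: [0.4797, -0.1216, 0.0456]
orientation: [[0.386, 0.922, 0.0], [0.922, -0.386, -0.0], [-0.0, 0.0, -1.0]]
force: [0.8, -0.1, 0.5]
gripper_width: 0.0392
```

```bash
python3 s.py
```

```text
13.0167 [ 0.4797 -0.1216  0.0456] [ 0.8 -0.1  0.5] [-0.16 -0.14 -0.03] yaw 1.174 0.039223046843202186 [ 0.69  0.51 -0.7   2.08  0.5   0.72 -0.73]
```

Request:
step_arm([
  {"hand":0.3,"linear":[0,0,0.2],"yaw":0},
  {"hand":0.3,"linear":[0,0,0.2],"yaw":0},
  {"hand":0.3,"linear":[0,0,0.2],"yaw":0},
  {"hand":0.3,"linear":[0,0,0],"yaw":0},
])

```text
time_s: 13.35
tcp_pos: [0.4799, -0.1215, 0.0518]
orientation: [[0.385, 0.923, 0.001], [0.923, -0.385, -0.0], [-0.0, 0.001, -1.0]]
force: [0.0, 0.0, -0.0]
gripper_width: 0.0389
```

Run:
```python
import s
from h import *
s=cam('side','s7.png');g=cv2.cvtColor(s['pixels'],cv2.COLOR_RGB2HSV)[...,2]
print(g[214:285,302].tolist())
g=cv2.cvtColor(cv2.imread('pics/s6.png'),cv2.COLOR_BGR2HSV)[...,2];print(g[214:285,302].tolist())
```

```text
13.35 [ 0.4799 -0.1215  0.0518] [ 0.  0. -0.] [-0.15 -0.05  0.01] yaw 1.176 0.03888568373831549 [ 0.7   0.5  -0.71  2.07  0.49  0.73 -0.72]
[138, 138, 141, 142, 138, 141, 144, 129, 79, 63, 65, 66, 67, 64, 70, 64, 66, 67, 67, 69, 65, 68, 68, 64, 82, 120, 147, 150, 143, 135, 140, 145, 153, 155, 150, 153, 149, 154, 150, 152, 151, 150, 150, 154, 154, 153, 150, 168, 189, 197, 196, 184, 157, 130, 136, 135, 139, 136, 138, 136, 141, 139, 139, 142, 149, 151, 148, 146, 142, 143, 143]
[69, 66, 70, 67, 80, 104, 123, 136, 132, 171, 211, 212, 206, 177, 57, 69, 69, 71, 71, 74, 76, 71, 72, 71, 64, 72, 73, 71, 71, 65, 109, 176, 198, 178, 163, 162, 161, 162, 160, 164, 161, 160, 161, 160, 160, 158, 159, 164, 182, 194, 196, 185, 149, 131, 132, 135, 133, 133, 133, 135, 137, 135, 135, 136, 143, 147, 143, 141, 141, 140, 141]
```

Request:
step_arm([
  {"hand":0.3,"linear":[0,0,0.2],"yaw":0},
  {"hand":0.3,"linear":[0,0,0.35],"yaw":0},
  {"hand":0.3,"linear":[0,0,0.4],"yaw":0},
  {"hand":0.3,"linear":[0,0,0.4],"yaw":0},
  {"hand":0.3,"linear":[0,0,0.35],"yaw":0},
  {"hand":0.3,"linear":[0,0,0.15],"yaw":0},
  {"hand":0.3,"linear":[0,0,0],"yaw":0},
  {"hand":0.3,"linear":[0,0,0],"yaw":0},
])

```text
time_s: 14.07
tcp_pos: [0.4797, -0.1215, 0.07]
orientation: [[0.385, 0.923, 0.0], [0.923, -0.385, -0.0], [-0.0, 0.0, -1.0]]
force: [-1.0, -0.8, -0.3]
gripper_width: 0.0394
```

Run:
```python
import s
from h import *
a=cam('side','s8.png');w=cam('wrist','w8.png')
y=cv2.resize(a['pixels'][190:290,255:355],(400,400),interpolation=cv2.INTER_CUBIC);z=cv2.resize(w['pixels'][60:360,130:430],(400,400))
cv2.imwrite('pics/f8.png',np.hstack([y,z])[...,::-1])
c=[.4796,-.1210]
print(((proj(a,[[*c,.062],[*c,.0786],[*c,.0936],[c[0],c[1]-.02,.0936]])-[255,190])*4).round())
```

```text
14.0667 [ 0.4797 -0.1215  0.07  ] [-1.  -0.8 -0.3] [-0.04  0.01  0.  ] yaw 1.176 0.03935310180912569 [ 0.72  0.48 -0.73  2.06  0.46  0.77 -0.69]
[[202. 199.]
 [202. 170.]
 [202. 144.]
 [205. 163.]]
```

View pics/f8.png

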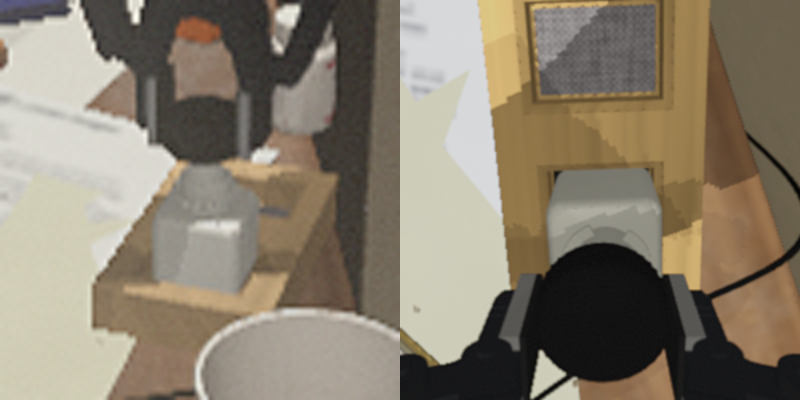

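```bash
python3 -c "
from h import *
print(ctrl.hand_in())"
```

```text
the job is handed in; nothing more can be done
None
```

I stood the ink bottle in the square well, let go of it and unscrewed the cap. I turned the cap about 88° anticlockwise and lifted it off. I handed the job in at about 14 s, with the cap held level and still above the open mouth. The hand-in gave no verdict.

**Last checks**
- **Gap:** the last side view put the cap's lower edge where it should be for about 15 mm above the rim.
- **Bottle:** it stayed in the well with its neck bare. The cap's position after release matched fully home to about 1 mm. There was no pull on the arm as the cap came off, so the bottle did not lift with it.
- **Forces:** every wrist reading I took stayed at or below about 16 N.

**What went wrong or disagreed**
- **First grip:** the real fingertips are about 27 mm behind the reported TCP, not at it. My first grip therefore closed on the cap, with the tips pressing on the shoulder at about 15 N. I let go without turning it and took the proper side grip lower down.
- **Turning torque:** the one reading I took mid-turn was 0.13 N m, against the 0.3 N m stated. The cap still came free.
- **Other objects:** I did not measure the stamp, glue stick or tablet bottle again at the end. The arm stayed clear of them, and a picture taken during the first grip showed the stamp and tablet bottle still standing.

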